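Take down an inlay press and put its parts away

ROBOT

A 7-joint arm with a two-finger parallel gripper is mounted at the origin on the work surface. World frame = base frame: x ahead of the robot, y to its left, z up, the work surface at z = 0. Lengths are in m, angles in rad, forces in N, time in s.
With the tool pointing down it reaches from about 0.4 to 0.875 m from the base axis. Payload 6.5 kg.
Tool frame: the origin (TCP) lies midway between the tips of the shut fingers; the grasp point (between the pads) lies 19 mm behind it; z points along the fingers, y is the line along which they close (so a half turn about z gives the same grasp; the last joint's range is limited). The gripper opens to 88 mm and grips with 3 to 60 N. Pads are 18 mm wide; open, the fingers measure 123 mm over their backs; the gripper's body (75 mm by 187 mm) begins 45 mm behind the grasp point.
Start: joints at [-1.198, 0.536, -0.004, 1.538, 0.003, 1.067, -0.071], TCP at [0.276, 0.588, 0.239] pointing down, gripper open.
Joint ranges: [-2.7, 2.7], [-0.37, 2.16], [-1.27, 1.26], [0.24, 2.4], [-1.31, 4.45], [0.19, 1.91], [-2.76, 2.76]. Speed limits (rad/s): [2.39, 2.39, 3.14, 3.14, 3.14, 3.14, 3.14].

INTERFACE

Orientations are given as a rotation vector (axis times angle).
In Python, from bench import bot, capture, workorder gives the robot as it stands. The module is installed in compiled form; this text tells all that it offers.
- The arm moves only by the tool play_rows, never from a script. Its argument "moves" is a list that holds one entry, the list of rows, each a list of 7 numbers: the gripper command: -1 is shut, 1 is fully open, values between are in proportion, then the shift along the tool's x, y, z normalised to -1 to 1, where 1 is 200 mm, then the turn, a rotation vector about the tool's x, y, z normalised to -1 to 1, where 1 is 45 degrees. In form: [[[claw, x, y, z, wx, wy, wz], ...]]. A call has 1 to 5 rows; each row is the pose to reach, as a shift and turn from the pose commanded when the call began, along the tool's axes at that moment; what a row does not reach only later rows make up. A row lasts 1/8 s, in which the tool goes at most 62.5 mm and 10.7 degrees, less where a joint would pass 70% of its speed; a pose out of reach is approached as far as the arm can. A call with a number of a shift or a turn outside -1 to 1 is refused whole. A call with a gripper value outside its range is refused whole. The fingers move at their own pace and stop on an object; the grip force is fixed at half the most. Time passes only in rows, so rows that repeat a pose let the fingers close. It gives the time, the measured TCP pose, the force, the opening and the grip force at its end, in the units of the state.
- bot.read_state(): the state, without advancing time (a new reading comes with each control period).
- capture(name): name is "side" or "top" or "wrist"; returns a dict with "color" (420x560x3 uint8, red, green, blue), "K" (3x3 intrinsics, pixels), "rvec" (rotation vector, rad) and "tvec" (3), from world to camera coordinates, as OpenCV has them; the wrist camera has in their place "hand_eye" (4x4, takes a point from camera to tool coordinates, whose origin is the TCP and whose axes are the flange's). Camera axes: x right, y down, z forward; pixel columns grow to the right and rows downward; lengths in m; the calibration is good to about 2 mm. A picture is of the moment at which its call begins: read the wrist's pose just before it. There is no depth.
- workorder.hand_in(): hands the job in; it is judged then, once.
The state is a dict: "t": time; "q": joint angles; "joint_vel": joint speeds; "effort": joint torques, N m; "tool_pos": TCP position; "tcp_rot": TCP orientation; "contact_force": force on the tool from outside, world axes, zero at the start; "wrist_torque": the same for the moment, N m; "width": opening from 0.0 (shut) to 1.0 (fully open); "gripper_force": force on a finger pad.
Only numpy, scipy, OpenCV 4.12 (cv2) and the standard library are available. Lean on these libraries where they do the work, as an engineer would, in place of code of your own. Each camera call takes 0.05 s, during which the arm holds its last target. There are 200 camera calls.

TASK

The glue under the inlay has set, so take the press stack apart from the top: first stand each of the two iron weights upright in the rest whose round recess fits it, then lay the wooden caul flat in the notches of the notched rack, and last lay the dark box lid, inlay side up, flat on the slats of the drying rack. Lay the caul and the lid centred and square on their racks, with their length along the rack's, and set everything down gently without dropping it. Leave the glue bottle and the mallet where they are.

Things in the scene. Friction and masses are not known exactly. Their poses are not given: they have to be found in the camera images.
- big_weight_mid (a point): Large iron weight: dark upright cylinder 56 mm in diameter and 44 mm tall with a knob (30 mm in diameter) on top, 66 mm tall in all, 0.6 to 0.95 kg. At the start it stands on one half of the caul, either end, about 45 mm from its middle. The point is on its axis, 33 mm above its underside; z up, its yaw means nothing.
- small_weight_mid (a point): Small iron weight: dark upright cylinder 36 mm in diameter and 38 mm tall with a knob (22 mm in diameter) on top, 56 mm tall in all, 0.2 to 0.45 kg. At the start it stands on the other half of the caul, its axis 80 to 100 mm along the caul from the large weight's. The point is on its axis, 28 mm above its underside; z up, its yaw means nothing.
- caul_mid (a point): Caul: plain brown wooden bar, paler than the lid, 165 (x) x 48 (y) x 44 mm (z), with a cork-faced underside, 0.14 to 0.28 kg. At the start it lies on the lid and carries both weights; its underside is then 38 mm above the bench. The point is its centre, 22 mm above its underside; x along its length, z up.
- lid_mid (a point): Box lid: dark board 190 (x) x 66 (y) x 18 mm (z), thin brass line inlaid round its upper face, 0.1 to 0.2 kg. At the start it lies under the caul, on a white press block (240 x 50 x 20 mm, narrower than the lid, parallel within 3 degrees, fixed); its underside is 20 mm above the bench. Point: its centre, 9 mm above its underside; x along its length, z out of the inlaid face (up).
- big_rest_floor (a point): Large weight's rest: square wooden block, 100 x 100 x 15 mm, fixed to the bench, with a round felt-bottomed recess 72 mm across and 5 mm deep in the middle of its top. The point is the centre of the recess floor, 10 mm above the bench, where the centre of the weight's underside goes; z up. It takes the large weight with 8 mm of play all round.
- small_rest_floor (a point): Small weight's rest: square wooden block, 100 x 100 x 15 mm, fixed to the bench, with a round felt-bottomed recess 52 mm across and 5 mm deep in the middle of its top. The point is the centre of the recess floor, 10 mm above the bench, where the centre of the weight's underside goes; z up. It takes the small weight with 8 mm of play all round; the large weight does not fit.
- caul_rack_seat (a point): Notched rack: solid wooden base 200 (x) x 100 (y) x 10 mm, fixed, with two bearers across it at x = +55 and -55 mm (22 mm wide, 14 mm high). Cheeks at the ends of each bearer (14 mm higher) leave notches 68 mm wide (y). Point: midway between the bearers, level with the notch floors, 24 mm above the bench; the centre of the caul's underside goes there, its length along x (either way).
- drying_rack_seat (a point): Slatted drying rack: open wooden grid, fixed, of two rails along x (200 mm, outer faces 56 mm apart) under four flat slats across them at x = -85, -42, +42 and +85 mm (12 mm wide, 100 mm long along y, 8 mm thick). Point: its middle, level with the slat tops, 24 mm above the bench; the centre of the lid's underside goes there, its length along x (either way).
- glue_bottle: Bystander: upright white glue bottle with an orange cap, 56 mm in diameter, 150 mm tall, near the far left corner of the work. Origin at the centre of its underside.
- mallet: Bystander: joiner's mallet lying at the far right of the work, head 100 (x) x 62 (y) x 55 mm, handle 25 mm thick running 200 mm along +y of its own frame from the head. Origin on the bench under the centre of the head.
Mind the look-alikes: they are no part of the job. Of the things that look like the part that bears lid_mid, the larger one is meant.

How it is judged:
On the way, in this order (a step that is already met when the one before it is completed fails the run):
1. both weights stand in the rests that fit them (x of big_weight_mid in the frame of big_rest_floor between -0.012 and 0.012 m and y of big_weight_mid in the frame of big_rest_floor between -0.012 and 0.012 m and z of big_weight_mid in the frame of big_rest_floor between 0.029 and 0.037 m and angle between each of big_weight_mid, small_weight_mid's own z axis and vertical below 0.06 rad and x of small_weight_mid in the frame of small_rest_floor between -0.012 and 0.012 m and y of small_weight_mid in the frame of small_rest_floor between -0.012 and 0.012 m and z of small_weight_mid in the frame of small_rest_floor between 0.024 and 0.032 m and contact force between each of big_weight, small_weight and the fingers below 0.2 N), for 0.2 s.
2. the caul lies in the notched rack (x of caul_mid in the frame of caul_rack_seat between -0.018 and 0.018 m and y of caul_mid in the frame of caul_rack_seat between -0.015 and 0.015 m and z of caul_mid in the frame of caul_rack_seat between 0.018 and 0.026 m and angle between caul_mid's own z axis and vertical below 0.06 rad and angle between the x axis of caul_mid and the x axis of caul_rack_seat, either way round below 0.16 rad and contact force between caul and the fingers below 0.2 N), for 0.2 s.
3. the lid lies on the drying rack (x of lid_mid in the frame of drying_rack_seat between -0.018 and 0.018 m and y of lid_mid in the frame of drying_rack_seat between -0.015 and 0.015 m and z of lid_mid in the frame of drying_rack_seat between 0.005 and 0.013 m and angle between lid_mid's own z axis and vertical below 0.06 rad and angle between the x axis of lid_mid and the x axis of drying_rack_seat, either way round below 0.16 rad and contact force between lid and the fingers below 0.2 N), for 0.2 s.
At the end, for the whole second after the job is handed in: Weights upright in the recesses of their own size (12 mm); caul flat in the notched rack, lid inlay up on the drying rack (18 mm lengthwise, 15 mm sideways, 0.16 rad); heights within 4 mm, tilts under 0.06 rad; all released and at rest (all of step 1 and all of step 2 and all of step 3 and linear speed of each of big_weight, small_weight, caul, lid below 0.02 m/s); the robot touches nothing.
It fails at once if a weight is dropped (let go and moving faster than 0.6 m/s, a fall of some 18 mm) ((contact force between big_weight and the fingers below 0.05 N and linear speed of big_weight above 0.6 m/s) or (contact force between small_weight and the fingers below 0.05 N and linear speed of small_weight above 0.6 m/s)).
It fails at once if the caul or the lid is dropped (let go and moving faster than 0.6 m/s, a fall of some 18 mm) ((contact force between caul and the fingers below 0.05 N and linear speed of caul above 0.6 m/s) or (contact force between lid and the fingers below 0.05 N and linear speed of lid above 0.6 m/s)).
It fails at once if the glue bottle is moved by more than 30 mm (distance of glue_bottle from where it was at the start of the episode above 0.03 m).
It fails at once if the mallet is moved by more than 30 mm (distance of mallet from where it was at the start of the episode above 0.03 m).
It also fails if it takes over 128 s, if anything falls off the work surface, if the arm or the gripper's body presses on something with over 40 N, if the wrist force passes 120 N, or if a joint passes its speed limit or range.

## Working session

There is one attempt and no reset: what is moved stays moved. The work goes in short steps, Python scripts to look and compute and a tool call to move; the robot and the scene stay as the last step left them, time stands still between calls to the robot, and variables do not carry over. Pictures are saved under pics/ and viewed, at most 18 in all, crops included, and the job is handed in when it is done.

Besides the shell and the picture viewer there is one more tool, called after ">>>" as a command line: name --argument value ..., lists and objects as JSON in quotes. play_rows: Moves the arm, as the interface text tells. Its arguments: {"type":"object","properties":{"moves":{"type":"array"}},"required":["moves"]}

```bash
mkdir -p pics; cat > h.py <<'E'
import numpy as np, cv2, json
from bench import bot, capture, workorder
from scipy.spatial.transform import Rotation as R
def cam(n):
    s=bot.read_state(); c=capture(n)
    if n=="wrist":
        T=np.eye(4); T[:3,:3]=R.from_rotvec(s["tcp_rot"]).as_matrix(); T[:3,3]=s["tool_pos"]
        W=T@np.array(c["hand_eye"]); 
    else:
        E=np.eye(4); E[:3,:3]=R.from_rotvec(np.ravel(c["rvec"])).as_matrix(); E[:3,3]=np.ravel(c["tvec"]); W=np.linalg.inv(E)
    c["W"]=W; return c
def save(c,f): cv2.imwrite(f,c["color"][:,:,::-1])
def ray(c,uv,z):
    uv=np.atleast_2d(uv).astype(float); d=np.c_[uv,np.ones(len(uv))]@np.linalg.inv(c["K"]).T@c["W"][:3,:3].T
    o=c["W"][:3,3]; return o+d*((z-o[2])/d[:,2])[:,None]
def proj(c,P):
    P=np.atleast_2d(P); q=(P-c["W"][:3,3])@c["W"][:3,:3]@np.array(c["K"]).T; return q[:,:2]/q[:,2:]
E
python3 - <<'E'
from h import *
import pickle
for n in("top","side"):
    c=cam(n); save(c,f"pics/{n}0.png"); pickle.dump(c,open(n+"0.pkl","wb")); print(n,c["W"][:3].round(3).tolist(),np.array(c["K"])[0])
s=bot.read_state(); print(s["t"],s["tool_pos"],s["tcp_rot"],R.from_rotvec(s["tcp_rot"]).as_matrix().round(3))
E
```

```text
top [[0.056, -0.976, 0.21, 0.331], [-0.998, -0.055, 0.015, 0.089], [-0.003, -0.21, -0.978, 1.132]] [414.71417019   0.         278.31512985]
side [[-0.984, -0.1, 0.151, 0.349], [-0.18, 0.633, -0.753, 1.124], [-0.021, -0.768, -0.64, 0.989]] [454.76741823   0.         281.0760932 ]
0.1 [0.27591351 0.58793527 0.23793179] [-6.83542529e-01 -3.06606504e+00  2.37686020e-03] [[-0.905  0.425 -0.001]
 [ 0.425  0.905 -0.001]
 [-0.    -0.002 -1.   ]]
```

View pics/top0.png

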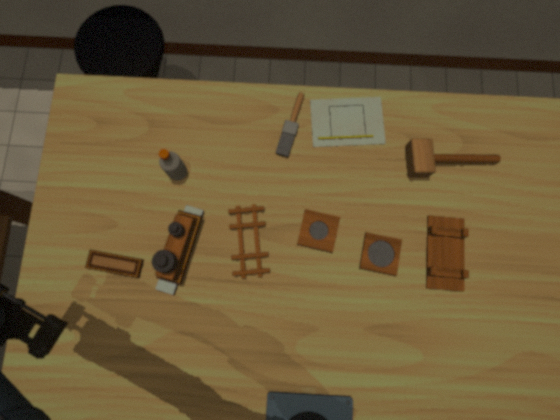

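View pics/side0.png

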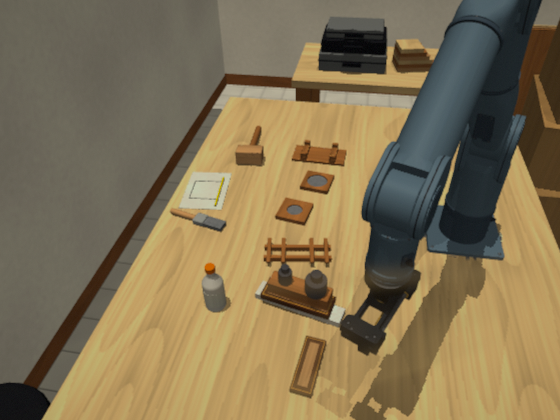

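The top view shows the stack at about (178,245), the lookalike lid at (115,263) and the drying rack at (250,241). The small rest is at (318,230), the big rest at (381,253) and the notched rack at (446,252). The bottle (172,165) and mallet (423,157) lie further out. The side view agrees.

```bash
cat > m1.py <<'E'
from h import *
import pickle
c=pickle.load(open("top0.pkl","rb")); im=c["color"]; hsv=cv2.cvtColor(im,cv2.COLOR_RGB2HSV)
print([hsv[y,x].tolist() for x,y in[(440,252),(318,215),(249,225),(318,230),(381,253),(178,245),(165,262),(176,229),(600-400,150),(194,211)]])
m=((hsv[...,0]<14)&(hsv[...,1]>120)&(hsv[...,2]>50)).astype(np.uint8)
m[:190]=0;m[300:]=0;m[:,480:]=0
n,l,st,ce=cv2.connectedComponentsWithStats(m)
for i in range(1,n):
    if st[i,4]>150:
        p=np.argwhere(l==i)[:,::-1].astype(np.float32); 
        for z in (0.015,0.024,0.06):
            w=ray(c,p,z)[:,:2].astype(np.float32)*1000; r=cv2.minAreaRect(w)
            print(st[i],z,np.round(r[0]),np.round(r[1]),round(r[2],1))
g=((hsv[...,1]<75)).astype(np.uint8)
for x0,x1,y0,y1 in((295,342,208,255),(358,404,230,278)):
    s=g[y0:y1,x0:x1]; n,l,st,ce=cv2.connectedComponentsWithStats(s); 
    for i in range(1,n):
        if st[i,4]>60: 
            w=ray(c,np.argwhere(l==i)[:,::-1]+[x0,y0],0.010); print("recess",st[i],w.mean(0).round(4),np.ptp(w,0).round(4))
E
python3 m1.py
python3 - <<'E'
import cv2
i=cv2.imread("pics/top0.png")[180:310,75:275]; cv2.imwrite("pics/crop1.png",cv2.resize(i,None,fx=4,fy=4,interpolation=2)*1)
E
```

```text
[[14, 178, 106], [15, 195, 98], [13, 183, 102], [18, 33, 77], [19, 38, 74], [14, 193, 119], [8, 52, 39], [8, 51, 40], [21, 128, 131], [33, 37, 132]]
recess [ 15  14  17  17 224] [ 0.5315 -0.0055  0.01  ] [0.0451 0.0443 0.    ]
recess [ 11  11  25  25 480] [ 0.4774 -0.1768  0.01  ] [0.0656 0.065  0.    ]
```

View pics/crop1.png

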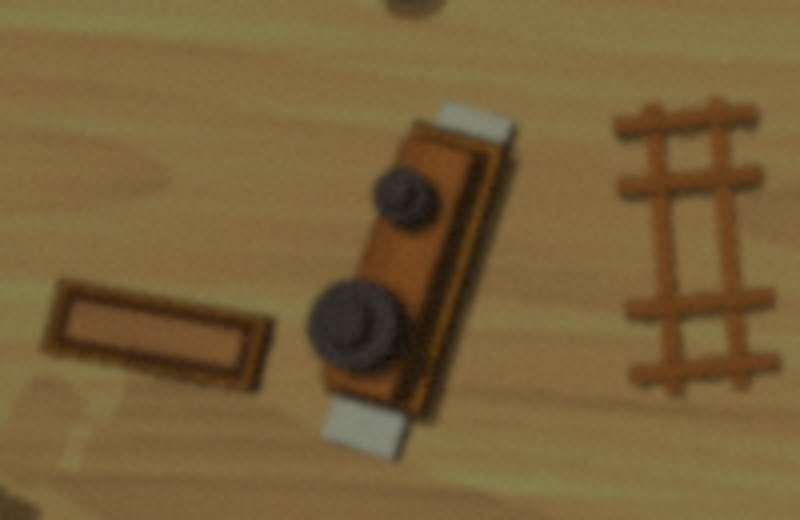

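The crop shows the small knob at about (176,227) and the big knob at (163,258). The caul and lid lean to the right under the perspective, and the drying rack is clear at (249,241).

```bash
sed -i 's/(hsv\[...,0\]<14)&(hsv\[...,1\]>120)&(hsv\[...,2\]>50)/(hsv[...,1]>155)\&(hsv[...,2]>40)\&(hsv[...,0]<19)/' m1.py; cat >> m1.py <<'E'
print("knobs",ray(c,[[163,258]],.148).round(3),ray(c,[[176.3,227.5]],.138).round(3))
print("block ends",ray(c,[(75+478/4,180+120/4),(75+362/4,180+430/4)],.02).round(3))
d=pickle.load(open("side0.pkl","rb"))
print("side knobs",ray(d,[[317,277]],.148).round(3),ray(d,[[285.5,268]],.138).round(3))
E
python3 m1.py
```

```text
[[14, 178, 106], [15, 195, 98], [13, 183, 102], [18, 33, 77], [19, 38, 74], [14, 193, 119], [8, 52, 39], [8, 51, 40], [21, 128, 131], [33, 37, 132]]
[ 229  204   41   74 1175] 0.015 [492. 184.] [199. 100.] 8.3
[ 229  204   41   74 1175] 0.024 [491. 183.] [197.  99.] 8.3
[ 229  204   41   74 1175] 0.06 [486. 180.] [191.  96.] 8.3
[ 297  209   43   43 1001] 0.015 [530.  -5.] [101. 102.] 81.2
[ 297  209   43   43 1001] 0.024 [529.  -4.] [100. 101.] 81.2
[ 297  209   43   43 1001] 0.06 [522.  -1.] [97. 98.] 81.2
[ 156  211   46   74 1226] 0.015 [464. 371.] [ 77. 191.] 78.6
[ 156  211   46   74 1226] 0.024 [463. 368.] [ 76. 189.] 78.6
[ 156  211   46   74 1226] 0.06 [459. 359.] [ 74. 183.] 78.6
[ 426  215   43   76 2766] 0.015 [ 489. -354.] [112. 199.] 87.7
[ 426  215   43   76 2766] 0.024 [ 488. -351.] [111. 197.] 87.7
[ 426  215   43   76 2766] 0.06 [ 483. -336.] [107. 191.] 87.7
[360 232  42  44 751] 0.015 [ 476. -175.] [100. 101.] 81.7
[360 232  42  44 751] 0.024 [ 475. -173.] [100. 100.] 81.7
[360 232  42  44 751] 0.06 [ 470. -164.] [96. 97.] 81.7
[ 86 250  57  28 785] 0.015 [409. 539.] [148.  50.] 82.2
[ 86 250  57  28 785] 0.024 [408. 536.] [147.  50.] 82.2
[ 86 250  57  28 785] 0.06 [406. 521.] [142.  48.] 82.2
recess [ 15  14  17  17 224] [ 0.5315 -0.0055  0.01  ] [0.0451 0.0443 0.    ]
recess [ 11  11  25  25 480] [ 0.4774 -0.1768  0.01  ] [0.0656 0.065  0.    ]
knobs [[0.419 0.372 0.148]] [[0.496 0.351 0.138]]
block ends [[0.566 0.337 0.02 ]
 [0.353 0.393 0.02 ]]
side knobs [[0.412 0.392 0.148]] [[0.494 0.367 0.138]]
```

```bash
cat >> h.py <<'E'
def mv(p,phi,s=None):
    "normalised shift and turn to put TCP at p with tool y at phi deg, tool down"
    s=s or bot.read_state(); R0=R.from_rotvec(s["tcp_rot"]).as_matrix(); a=np.radians(phi)
    y=np.array([np.cos(a),np.sin(a),0]); z=np.array([0,0,-1.]); Rt=np.c_[np.cross(y,z),y,z]
    sh=R0.T@(np.array(p)-s["tool_pos"])/.2; tn=R.from_matrix(R0.T@Rt).as_rotvec()/np.radians(45)
    print("mv",sh.round(3).tolist(),tn.round(3).tolist())
    return dict(tool_pos=np.array(p,float),tcp_rot=R.from_matrix(Rt).as_rotvec())
E
python3 - <<'E'
from h import *
print(np.array(capture("wrist")["hand_eye"]).round(3).tolist())
s=mv((.36,.46,.36),75.3); mv((.44,.37,.36),75.3,s)
E
```

```text
[[0.001, -0.947, -0.32, 0.084], [1.0, 0.001, 0.0, -0.001], [-0.0, -0.32, 0.947, -0.145], [0.0, 0.0, 0.0, 1.0]]
mv [-0.652, -0.402, -0.609] [-0.002, -0.0, -0.232]
mv [-0.501, -0.334, 0.0] [0.0, 0.0, 0.0]
```

>>> play_rows --moves '[[[1,-0.65,-0.4,-0.61,0,0,-0.23],[1,-0.65,-0.4,-0.61,0,0,-0.23],[1,-0.65,-0.4,-0.61,0,0,-0.23],[1,-0.65,-0.4,-0.61,0,0,-0.23]]]'

```text
t: 0.65
tool_pos: [0.3637, 0.4583, 0.3639]
tcp_rot: [0.414, 3.11, 0.006]
contact_force: [-0.4, 0.8, -1.2]
width: 1.004
gripper_force: 0.0
```

>>> play_rows --moves '[[[1,-0.5,-0.33,0,0,0,0],[1,-0.5,-0.33,0,0,0,0],[1,-0.5,-0.33,0,0,0,0],[1,-0.5,-0.33,0,0,0,0]]]'

```text
t: 1.15
tool_pos: [0.4385, 0.3725, 0.3599]
tcp_rot: [-0.402, -3.114, 0.001]
contact_force: [-0.6, -0.3, -0.3]
width: 1.0
gripper_force: 0.0
```

```bash
python3 - <<'E'
from h import *
import pickle
c=cam("wrist"); save(c,"pics/w1.png"); pickle.dump(c,open("w1.pkl","wb")); s=bot.read_state(); print(s["t"],s["tool_pos"],s["joint_vel"].round(3) if hasattr(s["joint_vel"],'round') else s["joint_vel"])
E
```

```text
1.2 [0.43806262 0.37310764 0.35998007] [-0.01  -0.001 -0.003 -0.002  0.003 -0.001  0.004]
```

View pics/w1.png

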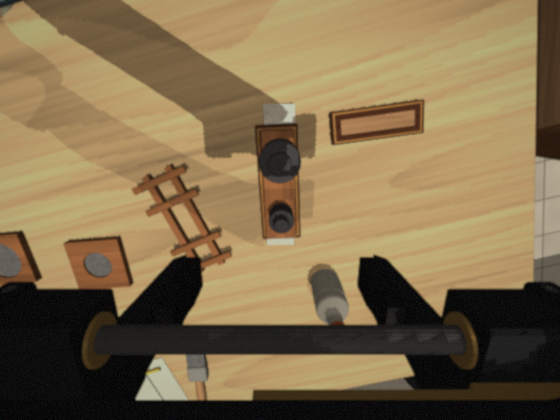

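The wrist view shows the big weight at about (279,160), the small one at (281,216) and the caul upright between them from y=125 to 238. The drying rack is at (182,217) and the bottle at (328,295). Next I'll measure the weights, the caul and the rack in this view.

```bash
cat > m2.py <<'E'
from h import *
import pickle
c=pickle.load(open("w1.pkl","rb")); im=c["color"]; hsv=cv2.cvtColor(im,cv2.COLOR_RGB2HSV)
x0,x1,y0,y1=245,315,100,250
dk=((hsv[...,2]<75)&(hsv[...,1]<110)).astype(np.uint8)
sub=np.zeros_like(dk); sub[y0:y1,x0:x1]=dk[y0:y1,x0:x1]
sub=cv2.morphologyEx(sub,cv2.MORPH_OPEN,np.ones((5,5)))
n,l,st,ce=cv2.connectedComponentsWithStats(sub)
for i in range(1,n):
    if st[i,4]>100:
        k=np.argwhere(l==i)[:,::-1].astype(np.int32); (cx,cy),r=cv2.minEnclosingCircle(k)
        print(st[i],(cx,cy),r,ray(c,[(cx,cy)],.11).round(4))
for P,zb,zt,rb,rk in(((.419,.372),.126,.148,.028,.015),((.496,.351),.120,.138,.018,.011)):
    print("expected px",proj(c,[(*P,.082),(*P,zb),(*P,zt)]).round(1).tolist())
g=cv2.resize(im[95:255,235:325],None,fx=5.5,fy=3.7,interpolation=2) if 0 else cv2.resize(im[95:255,235:325],None,fx=3.7,fy=3.7,interpolation=2)
t=pickle.load(open("top0.pkl","rb")); g2=cv2.resize(t["color"][200:300,148:210],(int(62*5.9),592),interpolation=2)
g=np.hstack([g,g2[:g.shape[0]]]); cv2.imwrite("pics/c2.png",np.clip(g[:,:,::-1].astype(float)*1.7,0,255).astype(np.uint8)); print(g.shape)
E
python3 m2.py
```

```text
[ 259  139   41   43 1265] (279.2391357421875, 160.06521606445312) 21.39841079711914 [[0.4122 0.3783 0.11  ]]
[270 204  23  28 537] (280.5, 217.75926208496094) 13.98463249206543 [[0.4919 0.3593 0.11  ]]
expected px [[276.2, 162.9], [275.9, 168.2], [275.6, 171.3]]
expected px [[275.9, 215.4], [275.6, 224.2], [275.4, 228.9]]
(592, 698, 3)
```

View pics/c2.png

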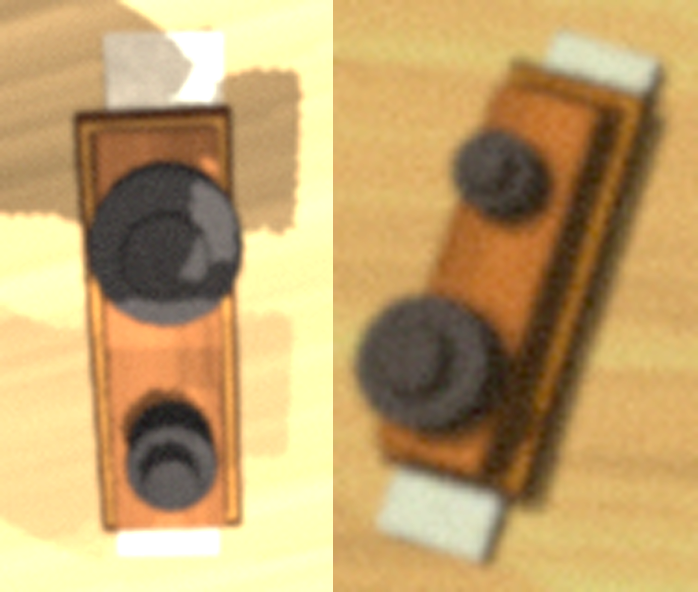

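The left crop shows the big knob top at about (167,252) and the small knob top at (170,472). In the right crop the big body rim is centred at about (430,362). I'll cast these to points.

```bash
cat > m3.py <<'E'
from h import *
import pickle
c=pickle.load(open("w1.pkl","rb")); t=pickle.load(open("top0.pkl","rb"))
L=lambda x,y:(235+(x-1.3)/3.7,95+(y-1.3)/3.7); Q=lambda x,y:(148+(x-333-2.5)/5.9,200+(y-2.5)/5.92)
r=lambda c,p,z:ray(c,[p],z)[0,:2].round(4)
print("big  wrist",r(c,L(167,252),.148),r(c,L(165,243),.126)," top",r(t,Q(408,357),.148),r(t,Q(425,363),.126))
print("small wrist",r(c,L(170,472),.138),r(c,L(170,466),.120)," top",r(t,Q(497,172),.12))
p=ray(c,[L(77,114),L(229,108),L(240,522),L(104,527)],.038)[:,:2]*1000
print("lid",cv2.minAreaRect(p.astype(np.float32)),p.mean(0),np.degrees(np.arctan2(*(p[2]+p[3]-p[0]-p[1])[::-1])))
# drying rack from wrist
im=c["color"]; hsv=cv2.cvtColor(im,cv2.COLOR_RGB2HSV); print(hsv[185,170],hsv[250,95],hsv[240,225])
m=((hsv[...,1]>150)&(hsv[...,0]<16)).astype(np.uint8); m[:,:130]=0;m[:,240:]=0;m[:150]=0;m[272:]=0
k=np.argwhere(m)[:,::-1]; w=ray(c,k,.024)[:,:2]*1000; print("rack",cv2.minAreaRect(w.astype(np.float32)))
E
python3 m3.py
```

```text
big  wrist [0.4102 0.3796] [0.4103 0.3788]  top [0.4141 0.3776] [0.4139 0.3767]
small wrist [0.4885 0.3602] [0.4926 0.3592]  top [0.4955 0.3574]
lid ((459.4917907714844, 365.09771728515625), (63.479312896728516, 185.06370544433594), 77.74195861816406) [459.48404709 364.90202161] -12.13848689089314
[ 18 110 167] [ 13 156 149] [ 18 111 191]
rack ((486.7293701171875, 185.17605590820312), (191.85494995117188, 96.84274291992188), 8.783790588378906)
```

```bash
python3 - <<'E'
from h import *
s=mv((.412,.378,.20),77); s=mv((.412,.378,.093),77,s)
E
```

```text
mv [0.131, -0.009, 0.8] [-0.0, -0.002, -0.036]
mv [0.0, -0.0, 0.535] [0.0, 0.0, 0.0]
```

>>> play_rows --moves '[[[1,0.13,-0.01,0.8,0,0,-0.036],[1,0.13,-0.01,0.8,0,0,-0.036],[1,0.13,-0.01,0.8,0,0,-0.036],[1,0.13,-0.01,0.8,0,0,-0.036],[1,0.13,-0.01,0.8,0,0,-0.036]]]'

```text
t: 1.82
tool_pos: [0.4144, 0.3777, 0.2022]
tcp_rot: [0.358, 3.12, 0.003]
contact_force: [0.9, 0.2, 0.3]
width: 1.001
gripper_force: 0.0
```

>>> play_rows --moves '[[[1,0,0,0.2,0,0,0],[1,0,0,0.4,0,0,0],[1,0,0,0.53,0,0,0],[1,0,0,0.53,0,0,0]]]'

```text
t: 2.33
tool_pos: [0.4143, 0.3765, 0.095]
tcp_rot: [-0.36, -3.121, 0.0]
contact_force: [-0.6, 0.5, -0.4]
width: 1.002
gripper_force: 0.0
```

```bash
python3 - <<'E'
from h import *
s=bot.read_state(); print(s["t"],s["tool_pos"],s["contact_force"]); save(cam("side"),"pics/s1.png")
i=cv2.imread("pics/s1.png")[200:350,230:430]; cv2.imwrite("pics/s1c.png",cv2.resize(i,None,fx=4,fy=4,interpolation=2))
E
```

```text
2.325 [0.41427114 0.37647723 0.09497147] [-0.57677406  0.52642039 -0.35822239]
```

View pics/s1c.png

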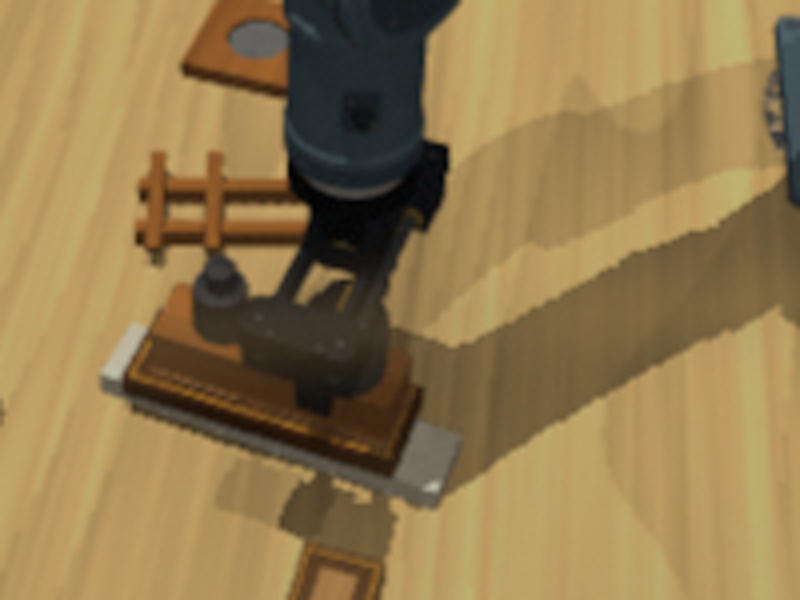

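The fingers straddle the big weight and the tips clear the caul. Now I'll close and lift.

>>> play_rows --moves '[[[-1,0,0,0,0,0,0],[-1,0,0,0,0,0,0],[-1,0,0,0,0,0,0],[-1,0,0,0,0,0,0],[-1,0,0,0,0,0,0]]]'

```text
t: 3.0
tool_pos: [0.4146, 0.3773, 0.0955]
tcp_rot: [0.36, 3.12, 0.003]
contact_force: [0.3, 2.8, 5.3]
width: 0.625
gripper_force: 30.0
```

>>> play_rows --moves '[[[-1,0,0,-0.1,0,0,0],[-1,0,0,-0.3,0,0,0],[-1,0,0,-0.5,0,0,0],[-1,0,0,-0.5,0,0,0]]]'

```text
t: 3.5
tool_pos: [0.4147, 0.3762, 0.1959]
tcp_rot: [0.361, 3.119, 0.003]
contact_force: [0.5, 0.6, -8.5]
width: 0.633
gripper_force: 30.0
```

```bash
python3 - <<'E'
from h import *
s=bot.read_state(); print(s["tool_pos"],s["tcp_rot"],s["width"])
a=mv((.44,.19,.24),80,s); a=mv((.46,.01,.24),85,a); a=mv((.477,-.176,.24),90,a); mv((.477,-.176,.06),90,a)
E
```

```text
[0.41471081 0.37622052 0.19585217] [3.60684238e-01 3.11906942e+00 2.64759868e-03] 0.6333411084139232
mv [-0.336, -0.877, -0.222] [0.002, 0.002, -0.071]
mv [-0.255, -0.869, 0.0] [0.0, 0.0, -0.111]
mv [-0.166, -0.919, 0.0] [0.0, 0.0, -0.111]
mv [0.0, -0.0, 0.9] [0.0, 0.0, 0.0]
```

>>> play_rows --moves '[[[-1,-0.08,-0.2,-0.1,0,0,-0.02],[-1,-0.18,-0.45,-0.22,0,0,-0.04],[-1,-0.28,-0.7,-0.22,0,0,-0.07],[-1,-0.34,-0.88,-0.22,0,0,-0.07]]]'

```text
t: 4.0
tool_pos: [0.4386, 0.1852, 0.2361]
tcp_rot: [-0.277, -3.125, 0.006]
contact_force: [0.3, -0.6, -7.6]
width: 0.627
gripper_force: 30.0
```

>>> play_rows --moves '[[[-1,-0.06,-0.25,0,0,0,-0.04],[-1,-0.14,-0.5,0,0,0,-0.08],[-1,-0.2,-0.75,0,0,0,-0.11],[-1,-0.25,-0.87,0,0,0,-0.11]]]'

```text
t: 4.5
tool_pos: [0.4564, 0.0055, 0.2359]
tcp_rot: [-0.144, -3.132, 0.004]
contact_force: [0.1, 0.9, -7.5]
width: 0.625
gripper_force: 30.0
```

>>> play_rows --moves '[[[-1,-0.05,-0.25,0,0,0,-0.04],[-1,-0.1,-0.5,0,0,0,-0.08],[-1,-0.15,-0.75,0,0,0,-0.11],[-1,-0.17,-0.92,0,0,0,-0.11],[-1,-0.17,-0.92,0,0,0,-0.11]]]'

```text
t: 5.12
tool_pos: [0.474, -0.1802, 0.2359]
tcp_rot: [-0.012, -3.136, 0.002]
contact_force: [0.1, 0.3, -7.9]
width: 0.627
gripper_force: 30.0
```

```bash
python3 - <<'E'
from h import *
import pickle
c=cam("wrist"); save(c,"pics/w2.png"); pickle.dump(c,open("w2.pkl","wb")); s=bot.read_state(); print(s["t"],s["tool_pos"],s["width"])
E
```

```text
5.175 [ 0.4743905  -0.17783845  0.23597108] 0.6245345234255194
```

View pics/w2.png

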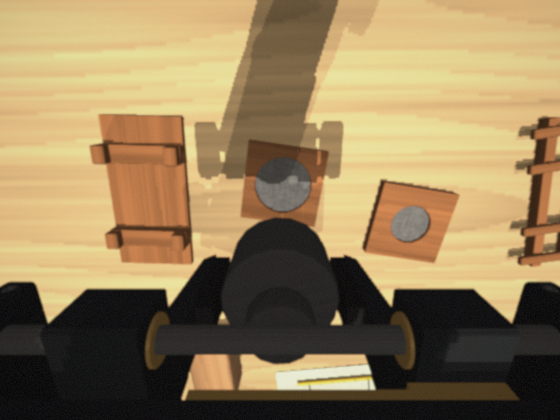

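The big weight is held straight. The big recess is at about (283,184) and the small one at (410,223). The notched rack is at (145,188), with its cheeks overhanging.

```bash
cat > m4.py <<'E'
from h import *
import pickle
c=pickle.load(open("w2.pkl","rb")); hsv=cv2.cvtColor(c["color"],cv2.COLOR_RGB2HSV)
g=((hsv[...,1]<70)&(hsv[...,2]<190)).astype(np.uint8)
for nm,b in(("big",(250,316,150,216)),("small",(385,435,200,248))):
    s=np.zeros_like(g); s[b[2]:b[3],b[0]:b[1]]=g[b[2]:b[3],b[0]:b[1]]; s=cv2.morphologyEx(s,cv2.MORPH_OPEN,np.ones((3,3)))
    n,l,st,_=cv2.connectedComponentsWithStats(s); i=1+st[1:,4].argmax(); k=np.argwhere(l==i)[:,::-1]
    for z in(.010,.015):
        w=ray(c,k,z)[:,:2]*1000; (p,r)=cv2.minEnclosingCircle(w.astype(np.float32)); print(nm,z,st[i],w.mean(0).round(1),np.round(p,1),round(r,1))
print([hsv[y,x].tolist() for x,y in((130,130),(150,200),(98,153),(60,200),(390,200),(200,200))])
q=np.array([(99,114),(183,117),(192,262),(122,263)]); w=ray(c,q,.010)[:,:2]*1000; print("rack base",w.round(0).tolist())
for a in((92,145,183,165),(107,228,191,250)):
    pass
print("cheek tops L/R bearers",ray(c,[(97,154),(173,156),(112,239),(184,241)],.038)[:,:2].round(4).tolist())
E
python3 m4.py
python3 - <<'E'
import cv2
i=cv2.imread("pics/w2.png")[100:275,80:205]; cv2.imwrite("pics/c3.png",cv2.resize(i,None,fx=3.4,fy=3.4,interpolation=2))
E
```

```text
big 0.01 [ 256  158   54   53 2293] [ 473.8 -176.7] [ 474.6 -176.7] 35.3
big 0.015 [ 256  158   54   53 2293] [ 472.7 -176.8] [ 473.5 -176.7] 34.9
small 0.01 [ 392  207   37   34 1003] [529.1  -5.2] [529.3  -5.4] 25.3
small 0.015 [ 392  207   37   34 1003] [527.2  -7.6] [527.4  -7.7] 24.9
[[13, 155, 181], [12, 154, 192], [13, 154, 181], [20, 100, 232], [13, 152, 193], [17, 111, 212]]
rack base [[386.0, -397.0], [390.0, -296.0], [585.0, -305.0], [586.0, -404.0]]
cheek tops L/R bearers [[0.4303, -0.3915], [0.4332, -0.3039], [0.537, -0.3941], [0.5404, -0.3029]]
```

View pics/c3.png

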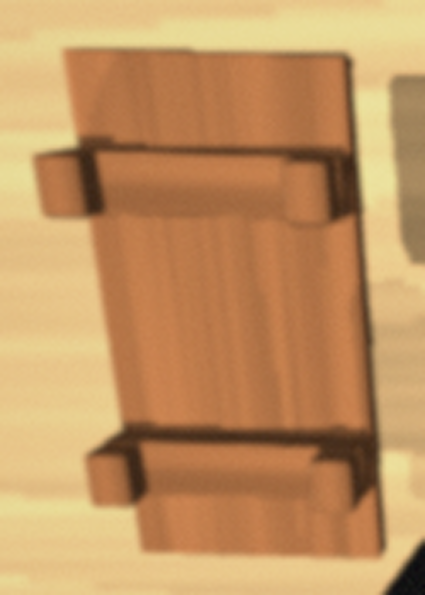

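>>> play_rows --moves '[[[-1,-0.01,0.006,0.25,0,0,0],[-1,-0.01,0.006,0.5,0,0,0],[-1,-0.01,0.006,0.75,0,0,0],[-1,-0.01,0.006,0.9,0,0,0],[-1,-0.01,0.006,0.9,0,0,0]]]'

```text
t: 5.8
tool_pos: [0.4757, -0.1736, 0.0558]
tcp_rot: [-0.001, -3.134, -0.004]
contact_force: [0.2, -0.7, -7.7]
width: 0.631
gripper_force: 30.0
```

>>> play_rows --moves '[[[-1,0,0,0.06,0,0,0],[-1,0,0,0.11,0,0,0],[-1,0,0,0.14,0,0,0],[-1,0,0,0.15,0,0,0],[-1,0,0,0.15,0,0,0]]]'

```text
t: 6.42
tool_pos: [0.4789, -0.1759, 0.0289]
tcp_rot: [0.003, 3.141, -0.0]
contact_force: [0.3, -0.6, -7.1]
width: 0.626
gripper_force: 30.0
```

>>> play_rows --moves '[[[-1,0,0,0.005,0,0,0],[-1,0,0,0.01,0,0,0],[-1,0,0,0.015,0,0,0],[-1,0,0,0.015,0,0,0]]]'

```text
t: 6.92
tool_pos: [0.4786, -0.1758, 0.0256]
tcp_rot: [-0.003, -3.141, -0.0]
contact_force: [-0.4, -0.9, -8.1]
width: 0.626
gripper_force: 30.0
```

>>> play_rows --moves '[[[-1,0,0,0.005,0,0,0],[-1,0,0,0.005,0,0,0]]]'

```text
t: 7.18
tool_pos: [0.4787, -0.1759, 0.0247]
tcp_rot: [-0.003, -3.141, -0.0]
contact_force: [-0.3, -0.3, -7.8]
width: 0.628
gripper_force: 30.0
```

>>> play_rows --moves '[[[-1,0,0,0.005,0,0,0],[-1,0,0,0.005,0,0,0]]]'

```text
t: 7.42
tool_pos: [0.4786, -0.1759, 0.0236]
tcp_rot: [-0.003, -3.141, -0.0]
contact_force: [-0.3, 0.2, -7.3]
width: 0.629
gripper_force: 30.0
```

>>> play_rows --moves '[[[-1,0,0,0.005,0,0,0],[-1,0,0,0.005,0,0,0]]]'

```text
t: 7.68
tool_pos: [0.4787, -0.1759, 0.0235]
tcp_rot: [0.003, 3.142, 0.0]
contact_force: [-2.6, 1.9, 3.9]
width: 0.623
gripper_force: 30.0
```

>>> play_rows --moves '[[[-1,0,0,0.005,0,0,0],[-1,0,0,0.005,0,0,0]]]'

```text
t: 7.92
tool_pos: [0.4788, -0.1759, 0.0234]
tcp_rot: [0.004, 3.141, 0.001]
contact_force: [-7.4, 2.1, 19.3]
width: 0.628
gripper_force: 30.0
```

The weight touches down at tip z 0.0235, as expected. Now I'll ease off, open and lift clear.

>>> play_rows --moves '[[[-1,0,0,-0.006,0,0,0],[1,0,0,-0.006,0,0,0],[1,0,0,-0.006,0,0,0],[1,0,0,-0.006,0,0,0],[1,0,0,-0.006,0,0,0]]]'

```text
t: 8.55
tool_pos: [0.4789, -0.1759, 0.0229]
tcp_rot: [0.003, 3.141, -0.0]
contact_force: [0.1, -1.2, -0.6]
width: 1.001
gripper_force: 0.0
```

>>> play_rows --moves '[[[1,0,0,-0.1,0,0,0],[1,0,0,-0.3,0,0,0],[1,0,0,-0.6,0,0,0],[1,0,0,-0.9,0,0,0],[1,0,0,-1,0,0,0]]]'

```text
t: 9.18
tool_pos: [0.4804, -0.1765, 0.2266]
tcp_rot: [0.004, 3.136, -0.002]
contact_force: [0.3, 0.4, -0.1]
width: 1.001
gripper_force: 0.0
```

```bash
python3 - <<'E'
from h import *
import pickle
s=bot.read_state(); print(s["t"],s["tool_pos"],s["width"])
a=mv((.45,0,.30),85,s); a=mv((.44,.18,.30),80,a); a=mv((.45,.358,.30),77,a); 
c=cam("wrist"); pickle.dump(c,open("w3.pkl","wb")); save(c,"pics/w3.png")
t=cam("top"); save(t,"pics/t2.png")
E
```

```text
9.175 [ 0.48040121 -0.17652941  0.22664681] 1.0005842528148745
mv [0.152, 0.882, -0.369] [-0.001, 0.008, 0.108]
mv [0.128, 0.892, -0.0] [0.0, 0.0, 0.111]
mv [0.105, 0.885, -0.0] [0.0, 0.0, 0.067]
```

View pics/w3.png

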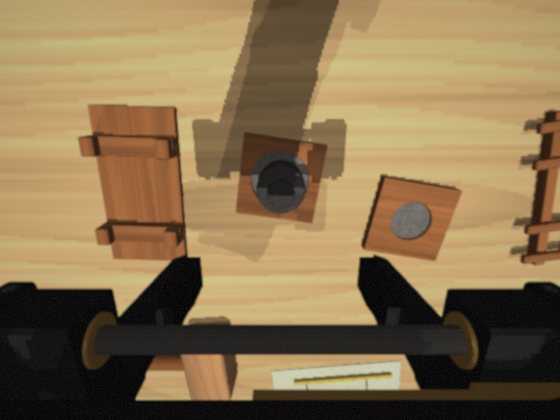

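The big weight stands upright in its recess, seen at (280,181), with the recess floor showing on the left. Next is the small weight.

>>> play_rows --moves '[[[1,0.05,0.25,-0.2,0,0,0.04],[1,0.1,0.5,-0.37,0,0,0.08],[1,0.15,0.75,-0.37,0,0,0.11],[1,0.15,0.88,-0.37,0,0,0.11]]]'

```text
t: 9.78
tool_pos: [0.4479, 0.003, 0.2959]
tcp_rot: [-0.134, -3.137, -0.001]
contact_force: [0.6, -0.6, 0.6]
width: 0.999
gripper_force: 0.0
```

>>> play_rows --moves '[[[1,0.04,0.25,0,0,0,0.04],[1,0.08,0.5,0,0,0,0.08],[1,0.12,0.75,0,0,0,0.11],[1,0.13,0.89,0,0,0,0.11]]]'

```text
t: 10.28
tool_pos: [0.4376, 0.1824, 0.2952]
tcp_rot: [-0.269, -3.128, 0.001]
contact_force: [0.4, -1.0, 0.3]
width: 1.001
gripper_force: 0.0
```

>>> play_rows --moves '[[[1,0.04,0.25,0,0,0,0.03],[1,0.08,0.5,0,0,0,0.07],[1,0.1,0.75,0,0,0,0.07],[1,0.1,0.88,0,0,0,0.07],[1,0.1,0.88,0,0,0,0.07]]]'

```text
t: 10.9
tool_pos: [0.4487, 0.3581, 0.2947]
tcp_rot: [-0.355, -3.119, 0.002]
contact_force: [0.3, 0.2, -0.2]
width: 0.999
gripper_force: 0.0
```

```bash
python3 - <<'E'
from h import *
import pickle
c=pickle.load(open("w3.pkl","rb")); hsv=cv2.cvtColor(c["color"],cv2.COLOR_RGB2HSV)
m=((hsv[...,1]>120)&(hsv[...,0]<17)).astype(np.uint8); s=np.zeros_like(m); s[125:228,228:335]=m[125:228,228:335]
s=cv2.morphologyEx(s,cv2.MORPH_OPEN,np.ones((3,3))); print("block",cv2.minAreaRect((ray(c,np.argwhere(s)[:,::-1],.015)[:,:2]*1000).astype(np.float32)))
d=((hsv[...,2]<85)&(hsv[...,1]<110)).astype(np.uint8); s=np.zeros_like(d); s[140:220,245:315]=d[140:220,245:315]; s=cv2.morphologyEx(s,cv2.MORPH_OPEN,np.ones((5,5)))
k=np.argwhere(s)[:,::-1]; print("weight",cv2.minEnclosingCircle((ray(c,k,.054)[:,:2]*1000).astype(np.float32)))
c=cam("wrist"); pickle.dump(c,open("w4.pkl","wb")); save(c,"pics/w4.png"); st=bot.read_state(); print(st["t"],st["tool_pos"],st["tcp_rot"])
hsv=cv2.cvtColor(c["color"],cv2.COLOR_RGB2HSV); d=((hsv[...,2]<80)&(hsv[...,1]<110)).astype(np.uint8); print(proj(c,[(.4935,.3585,.11)]))
u,v=proj(c,[(.4935,.3585,.11)])[0].astype(int); s=np.zeros_like(d); s[v-35:v+35,u-30:u+30]=d[v-35:v+35,u-30:u+30]; s=cv2.morphologyEx(s,cv2.MORPH_OPEN,np.ones((5,5)))
k=np.argwhere(s)[:,::-1]; print(len(k),k.min(0),k.max(0)); b=k[:,1].max(); 
im=c["color"]; cv2.imwrite("pics/c4.png",cv2.resize(np.clip(im[100:260,230:350,::-1].astype(float)*1.4,0,255).astype(np.uint8),None,fx=3.7,fy=3.7,interpolation=2))
E
```

```text
block ((473.6216125488281, -177.15003967285156), (100.74274444580078, 101.95646667480469), 81.332275390625)
weight ((467.940185546875, -177.46768188476562), 34.72629165649414)
10.95 [0.44918901 0.35625354 0.29498525] [-0.35838607 -3.11894038  0.00372142]
[[288.84284102 226.91795424]]
796 [276 209] [303 243]
```

View pics/c4.png

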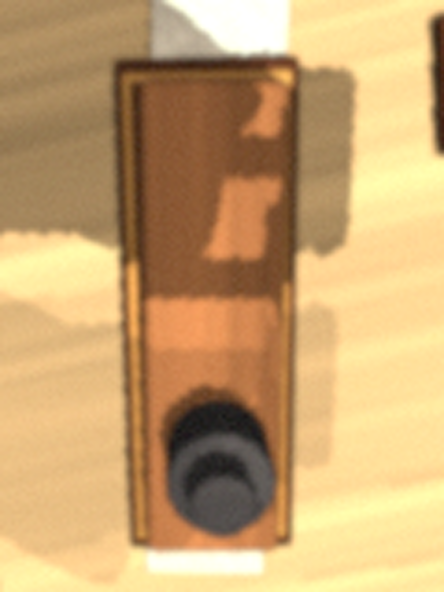

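The crop shows the small knob top at (222,503) and the body rim at (221,480). The caul is undisturbed on the lid.

```bash
python3 - <<'E'
from h import *
import pickle
c=pickle.load(open("w4.pkl","rb")); L=lambda x,y:(230+(x-1.3)/3.7,100+(y-1.3)/3.7)
a=ray(c,[L(222,503)],.138)[0]; b=ray(c,[L(221,482)],.120)[0]; print(a,b)
lid=ray(c,[L(115,62),L(298,62),L(290,543),L(133,543)],.038)[:,:2]*1000; print(lid.round(0).tolist(),lid.mean(0))
s=mv((.4925,.3585,.20),77); mv((.4925,.3585,.093),77,s)
E
```

```text
[0.4930408  0.35870516 0.138     ] [0.49347471 0.35885753 0.12      ]
[[363.0, 352.0], [377.0, 415.0], [558.0, 376.0], [544.0, 314.0]] [460.44756221 364.02120396]
mv [-0.209, 0.061, 0.474] [-0.003, -0.002, -0.002]
mv [0.0, -0.0, 0.535] [0.0, 0.0, 0.0]
```

>>> play_rows --moves '[[[1,-0.21,0.06,0.25,0,0,0],[1,-0.21,0.06,0.47,0,0,0],[1,-0.21,0.06,0.47,0,0,0],[1,-0.21,0.06,0.47,0,0,0]]]'

```text
t: 11.45
tool_pos: [0.4939, 0.3584, 0.2045]
tcp_rot: [0.361, 3.12, 0.001]
contact_force: [-0.1, 0.6, 1.0]
width: 1.0
gripper_force: 0.0
```

>>> play_rows --moves '[[[1,0,0,0.2,0,0,0],[1,0,0,0.4,0,0,0],[1,0,0,0.54,0,0,0],[1,0,0,0.54,0,0,0]]]'

```text
t: 11.95
tool_pos: [0.4931, 0.3586, 0.0954]
tcp_rot: [-0.36, -3.12, 0.001]
contact_force: [-0.7, 0.0, 0.1]
width: 0.999
gripper_force: 0.0
```

>>> play_rows --moves '[[[-1,0,0,0,0,0,0],[-1,0,0,0,0,0,0],[-1,0,0,0,0,0,0],[-1,0,0,0,0,0,0],[-1,0,0,0,0,0,0]]]'

```text
t: 12.58
tool_pos: [0.4935, 0.3587, 0.095]
tcp_rot: [0.36, 3.121, 0.0]
contact_force: [0.6, -0.1, 0.5]
width: 0.457
gripper_force: 0.0
```

>>> play_rows --moves '[[[-1,0,0,0,0,0,0],[-1,0,0,0,0,0,0],[-1,0,0,0,0,0,0]]]'

```text
t: 12.95
tool_pos: [0.4936, 0.359, 0.095]
tcp_rot: [0.36, 3.121, 0.001]
contact_force: [0.6, 0.9, -0.1]
width: 0.398
gripper_force: 30.0
```

>>> play_rows --moves '[[[-1,0,0,-0.1,0,0,0],[-1,0,0,-0.3,0,0,0],[-1,0,0,-0.6,0,0,0],[-1,0,0,-0.7,0,0,0]]]'

```text
t: 13.45
tool_pos: [0.4948, 0.3593, 0.2398]
tcp_rot: [0.361, 3.117, 0.006]
contact_force: [0.5, 0.0, -4.7]
width: 0.399
gripper_force: 30.0
```

```bash
python3 - <<'E'
from h import *
s=bot.read_state(); print(s["tool_pos"],s["tcp_rot"],s["width"])
a=mv((.50,.18,.235),80,s); a=mv((.528,-.0055,.235),80,a)
E
```

```text
[0.49480322 0.35925182 0.23979384] [0.3605469  3.11676251 0.00589879] 0.39882104791033934
mv [-0.23, -0.867, 0.021] [0.005, 0.005, -0.071]
mv [-0.299, -0.889, 0.0] [0.0, 0.0, 0.0]
```

>>> play_rows --moves '[[[-1,-0.06,-0.22,0,0,0,-0.02],[-1,-0.12,-0.46,0.02,0,0,-0.05],[-1,-0.18,-0.7,0.02,0,0,-0.07],[-1,-0.23,-0.87,0.02,0,0,-0.07]]]'

```text
t: 13.95
tool_pos: [0.498, 0.1756, 0.2316]
tcp_rot: [-0.277, -3.129, 0.002]
contact_force: [0.7, -0.0, -4.2]
width: 0.402
gripper_force: 30.0
```

>>> play_rows --moves '[[[-1,-0.09,-0.25,0,0,0,0],[-1,-0.18,-0.5,0,0,0,0],[-1,-0.26,-0.75,0,0,0,0],[-1,-0.3,-0.89,0,0,0,0],[-1,-0.3,-0.89,0,0,0,0]]]'

```text
t: 14.58
tool_pos: [0.5262, -0.0104, 0.2316]
tcp_rot: [-0.283, -3.129, 0.002]
contact_force: [0.1, 0.2, -3.9]
width: 0.398
gripper_force: 30.0
```

>>> play_rows --moves '[[[-1,0,0,0,0,0,0],[-1,0,0,0,0,0,0]]]'

```text
t: 14.82
tool_pos: [0.5265, -0.0055, 0.2311]
tcp_rot: [-0.271, -3.13, -0.001]
contact_force: [0.2, 0.6, -4.1]
width: 0.401
gripper_force: 30.0
```

```bash
python3 - <<'E'
from h import *
s=bot.read_state(); print(s["tool_pos"],s["tcp_rot"],s["width"])
a=mv((.5295,-.0055,.055),80,s); a=mv((.5295,-.0055,.026),80,a)
E
```

```text
[ 0.52651426 -0.00545887  0.23110312] [-2.70802421e-01 -3.12966249e+00 -8.89789452e-04] 0.4007634320151563
mv [-0.015, 0.002, 0.881] [0.001, -0.0, 0.002]
mv [0.0, -0.0, 0.145] [0.0, 0.0, 0.0]
```

>>> play_rows --moves '[[[-1,-0.01,0,0.25,0,0,0],[-1,-0.01,0,0.5,0,0,0],[-1,-0.01,0,0.75,0,0,0],[-1,-0.01,0,0.88,0,0,0],[-1,-0.01,0,0.88,0,0,0]]]'

```text
t: 15.45
tool_pos: [0.5272, -0.0062, 0.0534]
tcp_rot: [-0.271, -3.126, 0.0]
contact_force: [0.1, 0.4, -3.5]
width: 0.406
gripper_force: 30.0
```

>>> play_rows --moves '[[[-1,0,0,0.06,0,0,0],[-1,0,0,0.11,0,0,0],[-1,0,0,0.14,0,0,0],[-1,0,0,0.14,0,0,0],[-1,0,0,0.14,0,0,0]]]'

```text
t: 16.08
tool_pos: [0.529, -0.0073, 0.0272]
tcp_rot: [0.274, 3.129, 0.0]
contact_force: [0.3, -0.2, -3.7]
width: 0.402
gripper_force: 30.0
```

>>> play_rows --moves '[[[-1,0,0,0.005,0,0,0],[-1,0,0,0.01,0,0,0],[-1,0,0,0.01,0,0,0]]]'

```text
t: 16.45
tool_pos: [0.5287, -0.0073, 0.0249]
tcp_rot: [-0.274, -3.13, 0.0]
contact_force: [-0.0, 0.4, -4.3]
width: 0.403
gripper_force: 30.0
```

>>> play_rows --moves '[[[-1,0,0,0.005,0,0,0],[-1,0,0,0.005,0,0,0]]]'

```text
t: 16.7
tool_pos: [0.5286, -0.0073, 0.0238]
tcp_rot: [-0.274, -3.129, 0.0]
contact_force: [-0.4, 0.1, -3.9]
width: 0.4
gripper_force: 30.0
```

>>> play_rows --moves '[[[-1,0,0,0.005,0,0,0],[-1,0,0,0.005,0,0,0]]]'

```text
t: 16.95
tool_pos: [0.5288, -0.0073, 0.023]
tcp_rot: [0.274, 3.129, 0.0]
contact_force: [-0.6, 0.5, -4.3]
width: 0.402
gripper_force: 30.0
```

>>> play_rows --moves '[[[-1,0,0,0.003,0,0,0],[-1,0,0,0.003,0,0,0]]]'

```text
t: 17.2
tool_pos: [0.5288, -0.0072, 0.0229]
tcp_rot: [0.274, 3.129, 0.0]
contact_force: [-2.0, 0.5, 4.6]
width: 0.401
gripper_force: 30.0
```

Contact again matches the expected height. I'll release, rise, and head back to the caul.

>>> play_rows --moves '[[[-1,0,0,-0.002,0,0,0],[1,0,0,-0.002,0,0,0],[1,0,0,-0.002,0,0,0],[1,0,0,-0.002,0,0,0],[1,0,0,-0.002,0,0,0]]]'

```text
t: 17.82
tool_pos: [0.5288, -0.0073, 0.0227]
tcp_rot: [0.274, 3.129, -0.0]
contact_force: [-0.1, -0.5, 0.5]
width: 0.828
gripper_force: 0.0
```

>>> play_rows --moves '[[[1,0,0,-0.1,0,0,0],[1,0,0,-0.3,0,0,0],[1,0,0,-0.6,0,0,0],[1,0,0,-0.9,0,0,0],[1,0,0,-1,0,0,0]]]'

```text
t: 18.45
tool_pos: [0.5306, -0.0073, 0.2266]
tcp_rot: [0.274, 3.123, 0.002]
contact_force: [-0.0, -1.0, -0.9]
width: 0.999
gripper_force: 0.0
```

```bash
python3 - <<'E'
from h import *
import pickle
s=bot.read_state(); print(s["t"],s["tool_pos"],s["width"])
a=mv((.47,.17,.28),80,s); a=mv((.43,.362,.28),78,a)
c=cam("wrist"); pickle.dump(c,open("w5.pkl","wb")); save(c,"pics/w5.png")
E
```

```text
18.45 [ 0.53055036 -0.00732295  0.22663639] 0.9992148850701362
mv [0.451, 0.821, -0.268] [0.002, 0.008, -0.001]
mv [0.364, 0.911, -0.0] [0.0, 0.0, 0.044]
```

View pics/w5.png

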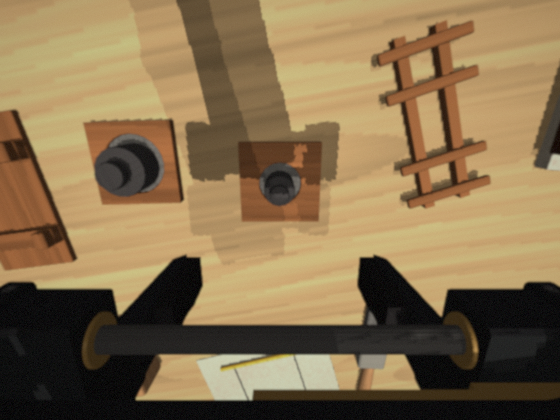

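Both weights stand in their recesses, the small one at (280,184) and the big one at (130,165). The drying rack is fully visible at (430,115).

>>> play_rows --moves '[[[1,0.1,0.2,-0.15,0,0,0],[1,0.25,0.45,-0.27,0,0,0],[1,0.38,0.7,-0.27,0,0,0],[1,0.45,0.82,-0.27,0,0,0]]]'

```text
t: 19.0
tool_pos: [0.467, 0.1731, 0.2762]
tcp_rot: [-0.268, -3.129, -0.001]
contact_force: [-1.4, -0.7, 0.8]
width: 0.998
gripper_force: 0.0
```

>>> play_rows --moves '[[[1,0.1,0.25,0,0,0,0.02],[1,0.2,0.5,0,0,0,0.04],[1,0.3,0.75,0,0,0,0.04],[1,0.36,0.91,0,0,0,0.04],[1,0.36,0.91,0,0,0,0.04]]]'

```text
t: 19.62
tool_pos: [0.4275, 0.3643, 0.2754]
tcp_rot: [-0.315, -3.124, 0.0]
contact_force: [0.2, -0.9, 0.3]
width: 1.0
gripper_force: 0.0
```

>>> play_rows --moves '[[[1,0,0,0,0,0,0],[1,0,0,0,0,0,0]]]'

```text
t: 19.88
tool_pos: [0.43, 0.36, 0.2764]
tcp_rot: [0.327, 3.124, -0.001]
contact_force: [0.1, -0.8, 0.1]
width: 0.998
gripper_force: 0.0
```

```bash
python3 - <<'E'
from h import *
import pickle
c=pickle.load(open("w5.pkl","rb")); hsv=cv2.cvtColor(c["color"],cv2.COLOR_RGB2HSV)
m=((hsv[...,1]>130)&(hsv[...,0]<16)).astype(np.uint8); m[:,:365]=0;m[:,500:]=0;m[220:]=0
n,l,st,_=cv2.connectedComponentsWithStats(m); i=1+st[1:,4].argmax(); print(st[i]); print("rack",cv2.minAreaRect((ray(c,np.argwhere(l==i)[:,::-1],.024)[:,:2]*1000).astype(np.float32)))
c=cam("wrist"); pickle.dump(c,open("w6.pkl","wb")); st=bot.read_state(); print(st["t"],st["tool_pos"])
im=c["color"]; u,v=proj(c,[(.46,.364,.08)])[0].astype(int); print(u,v)
cv2.imwrite("pics/c6.png",cv2.resize(np.clip(im[v-85:v+85,u-50:u+50,::-1].astype(float)*1.4,0,255).astype(np.uint8),None,fx=3.5,fy=3.5,interpolation=2))
E
```

```text
[ 377   21  113  187 8119]
rack ((487.67193603515625, 180.97320556640625), (195.0603790283203, 100.19171142578125), 8.764134407043457)
19.925 [0.43002693 0.36020426 0.27660576]
288 211
```

View pics/c6.png

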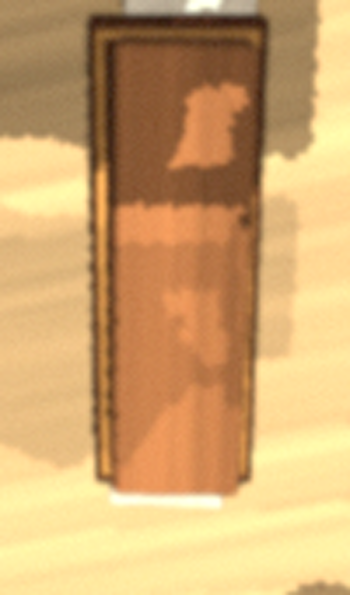

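The caul's top face spans about (108,40), (248,40), (238,493) and (114,493) in the crop, and lies square on the lid.

```bash
python3 - <<'E'
from h import *
import pickle
c=pickle.load(open("w6.pkl","rb")); L=lambda x,y:(238+(x-1.2)/3.5,126+(y-1.2)/3.5)
p=ray(c,[L(108,42),L(248,42),L(238,493),L(114,493)],.082)[:,:2]*1000; d=(p[2]+p[3]-p[0]-p[1])/2
print(p.round(0).tolist(),p.mean(0),np.linalg.norm(d),np.degrees(np.arctan2(d[1],d[0])))
q=ray(c,[L(90,20),L(267,20),L(250,483),L(97,483)],.038)[:,:2]*1000; e=(q[2]+q[3]-q[0]-q[1])/2
print("lid",q.mean(0),np.linalg.norm(e),np.degrees(np.arctan2(e[1],e[0])))
P=p.mean(0)/1000; print(P)
a=mv((*P,.15),77.7); mv((*P,.047),77.7,a)
E
```

```text
[[369.0, 360.0], [378.0, 404.0], [538.0, 371.0], [528.0, 326.0]] [453.37605382 365.13642276] 162.85312063583027 -11.607322927119275
lid [460.97281453 364.38510055] 186.94968406335576 -11.978206041382752
[0.45337605 0.36513642]
mv [-0.109, 0.049, 0.633] [-0.001, 0.0, 0.008]
mv [0.0, -0.0, 0.515] [0.0, 0.0, -0.0]
```

>>> play_rows --moves '[[[1,-0.11,0.05,0.25,0,0,0.0],[1,-0.11,0.05,0.5,0,0,0],[1,-0.11,0.05,0.63,0,0,0],[1,-0.11,0.05,0.63,0,0,0],[1,-0.11,0.05,0.63,0,0,0]]]'

```text
t: 20.55
tool_pos: [0.4539, 0.3671, 0.1521]
tcp_rot: [0.324, 3.123, 0.002]
contact_force: [0.5, -0.3, -0.1]
width: 0.998
gripper_force: 0.0
```

>>> play_rows --moves '[[[1,0,0,0.2,0,0,0],[1,0,0,0.4,0,0,0],[1,0,0,0.5,0,0,0],[1,0,0,0.5,0,0,0]]]'

```text
t: 21.05
tool_pos: [0.453, 0.3668, 0.0508]
tcp_rot: [-0.324, -3.124, 0.001]
contact_force: [0.1, -0.0, 0.1]
width: 0.999
gripper_force: 0.0
```

>>> play_rows --moves '[[[1,0,0,0,0,0,0]]]'

```text
t: 21.18
tool_pos: [0.454, 0.3678, 0.0524]
tcp_rot: [0.323, 3.123, 0.003]
contact_force: [-0.2, -0.4, 0.0]
width: 1.002
gripper_force: 0.0
```

>>> play_rows --moves '[[[1,0,-0.01,0.02,0,0,0],[-1,0,-0.01,0.02,0,0,0],[-1,0,-0.01,0.02,0,0,0],[-1,0,-0.01,0.02,0,0,0],[-1,0,-0.01,0.02,0,0,0]]]'

```text
t: 21.8
tool_pos: [0.4526, 0.3651, 0.0468]
tcp_rot: [0.323, 3.125, 0.0]
contact_force: [-0.1, 0.3, -0.7]
width: 0.57
gripper_force: 0.3
```

>>> play_rows --moves '[[[-1,0,0,0,0,0,0],[-1,0,0,0,0,0,0],[-1,0,0,0,0,0,0]]]'

```text
t: 22.18
tool_pos: [0.4526, 0.3652, 0.0468]
tcp_rot: [0.323, 3.125, 0.001]
contact_force: [-0.2, 1.1, 0.8]
width: 0.543
gripper_force: 30.0
```

>>> play_rows --moves '[[[-1,0,0,-0.1,0,0,0],[-1,0,0,-0.3,0,0,0],[-1,0,0,-0.6,0,0,0],[-1,0,0,-0.9,0,0,0],[-1,0,0,-1,0,0,0]]]'

```text
t: 22.8
tool_pos: [0.4538, 0.3657, 0.252]
tcp_rot: [0.324, 3.12, 0.007]
contact_force: [0.2, -0.3, -2.7]
width: 0.545
gripper_force: 30.0
```

```bash
python3 - <<'E'
from h import *
s=bot.read_state(); print(s["tool_pos"],s["tcp_rot"],s["width"],s["contact_force"])
a=mv((.46,.18,.26),82,s); a=mv((.46,0,.26),86,a); a=mv((.46,-.18,.26),87.7,a); a=mv((.487,-.351,.26),87.7,a)
E
```

```text
[0.45382461 0.36569552 0.25204335] [0.32376682 3.12031094 0.0073857 ] 0.5449038114627415 [ 0.23550244 -0.34219012 -2.67569942]
mv [-0.221, -0.902, -0.044] [0.006, 0.005, -0.086]
mv [-0.125, -0.891, 0.0] [0.0, 0.0, -0.089]
mv [-0.063, -0.898, 0.0] [0.0, 0.0, -0.038]
mv [-0.169, -0.849, 0.0] [0.0, 0.0, -0.0]
```

>>> play_rows --moves '[[[-1,-0.05,-0.22,-0.04,0,0,-0.02],[-1,-0.11,-0.46,-0.04,0,0,-0.05],[-1,-0.17,-0.7,-0.04,0,0,-0.085],[-1,-0.22,-0.9,-0.04,0,0,-0.085]]]'

```text
t: 23.3
tool_pos: [0.4582, 0.1772, 0.2556]
tcp_rot: [0.221, 3.134, -0.001]
contact_force: [1.3, -0.1, -2.5]
width: 0.544
gripper_force: 30.0
```

>>> play_rows --moves '[[[-1,-0.03,-0.25,0,0,0,-0.03],[-1,-0.06,-0.5,0,0,0,-0.06],[-1,-0.1,-0.75,0,0,0,-0.09],[-1,-0.125,-0.89,0,0,0,-0.09]]]'

```text
t: 23.8
tool_pos: [0.4578, -0.0031, 0.2556]
tcp_rot: [0.113, 3.139, -0.001]
contact_force: [-0.3, 0.8, -2.4]
width: 0.539
gripper_force: 30.0
```

>>> play_rows --moves '[[[-1,-0.02,-0.25,0,0,0,-0.02],[-1,-0.03,-0.5,0,0,0,-0.04],[-1,-0.05,-0.75,0,0,0,-0.04],[-1,-0.06,-0.9,0,0,0,-0.04]]]'

```text
t: 24.3
tool_pos: [0.4572, -0.183, 0.2557]
tcp_rot: [0.064, 3.141, -0.0]
contact_force: [0.4, 0.5, -3.3]
width: 0.541
gripper_force: 30.0
```

>>> play_rows --moves '[[[-1,-0.05,-0.25,0,0,0,0],[-1,-0.1,-0.5,0,0,0,0],[-1,-0.15,-0.72,0,0,0,0],[-1,-0.17,-0.85,0,0,0,0],[-1,-0.17,-0.85,0,0,0,0]]]'

```text
t: 24.92
tool_pos: [0.4847, -0.3536, 0.2553]
tcp_rot: [-0.064, -3.14, 0.001]
contact_force: [0.1, 0.4, -3.2]
width: 0.542
gripper_force: 30.0
```

>>> play_rows --moves '[[[-1,0,0,0,0,0,0],[-1,0,0,0,0,0,0]]]'

```text
t: 25.18
tool_pos: [0.4862, -0.35, 0.255]
tcp_rot: [0.056, 3.141, 0.002]
contact_force: [-0.5, -0.5, -2.4]
width: 0.542
gripper_force: 30.0
```

```bash
python3 - <<'E'
from h import *
import pickle
s=bot.read_state(); print(s["t"],s["tool_pos"],s["tcp_rot"],s["width"])
a=mv((.488,-.3515,.10),87.7,s); a=mv((.488,-.3515,.04),87.7,a)
c=cam("wrist"); pickle.dump(c,open("w7.pkl","wb")); save(c,"pics/w7.png")
E
```

```text
25.175 [ 0.48615605 -0.35003172  0.25498336] [5.61048405e-02 3.14091149e+00 1.51986458e-03] 0.5422255445935823
mv [-0.009, -0.008, 0.775] [0.001, 0.0, 0.006]
mv [0.0, -0.0, 0.3] [0.0, 0.0, -0.0]
```

View pics/w7.png

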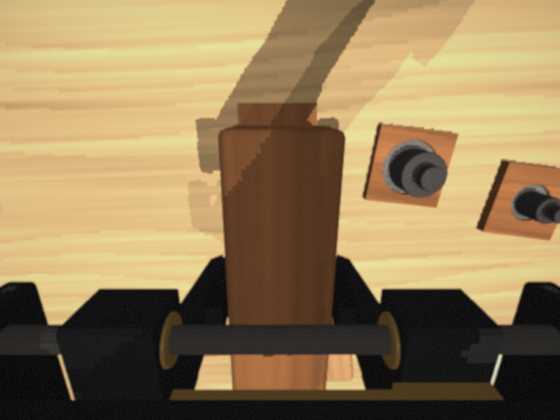

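The caul hangs straight over the rack with its near end at about (281,127). Its centre along x can be checked from that edge.

```bash
python3 - <<'E'
from h import *
import pickle
c=pickle.load(open("w7.pkl","rb"))
e=ray(c,[(222,128),(342,128)],.255+.035); print("near end",e.round(4).tolist())
print("centre", e.mean(0)+.0825*np.array([np.cos(np.radians(2.0)),-np.sin(np.radians(2.0)),0]), "base near edge",ray(c,[(239,103),(317,103)],.010).round(4).tolist())
E
```

```text
near end [[0.4055, -0.3683, 0.29], [0.407, -0.3251, 0.29]]
centre [ 0.48867885 -0.34959351  0.29      ] base near edge [[0.3865, -0.3971, 0.01], [0.3899, -0.3, 0.01]]
```

>>> play_rows --moves '[[[-1,0,-0.007,0.25,0,0,0.005],[-1,0,-0.007,0.5,0,0,0.005],[-1,0,-0.007,0.75,0,0,0.005],[-1,0,-0.007,0.85,0,0,0.005],[-1,0,-0.007,0.85,0,0,0.005]]]'

```text
t: 25.85
tool_pos: [0.4857, -0.3524, 0.0843]
tcp_rot: [-0.064, -3.14, -0.001]
contact_force: [-0.4, 0.8, -2.2]
width: 0.542
gripper_force: 30.0
```

>>> play_rows --moves '[[[-1,0,0,0.08,0,0,0],[-1,0,0,0.15,0,0,0],[-1,0,0,0.2,0,0,0],[-1,0,0,0.23,0,0,0],[-1,0,0,0.23,0,0,0]]]'

```text
t: 26.48
tool_pos: [0.4857, -0.3528, 0.0383]
tcp_rot: [-0.065, -3.14, -0.001]
contact_force: [-0.7, -0.3, -2.2]
width: 0.541
gripper_force: 30.0
```

>>> play_rows --moves '[[[-1,0,0,0,0,0,0]]]'

```text
t: 26.6
tool_pos: [0.4862, -0.3532, 0.0391]
tcp_rot: [0.065, 3.14, -0.001]
contact_force: [0.4, 0.4, -3.9]
width: 0.54
gripper_force: 30.0
```

>>> play_rows --moves '[[[-1,0,0.007,0.01,0,0,0],[-1,0,0.007,0.02,0,0,0],[-1,0,0.007,0.02,0,0,0]]]'

```text
t: 26.98
tool_pos: [0.4859, -0.3514, 0.0346]
tcp_rot: [-0.065, -3.141, -0.0]
contact_force: [-0.4, 0.1, -3.9]
width: 0.545
gripper_force: 30.0
```

>>> play_rows --moves '[[[-1,0,0,0.005,0,0,0],[-1,0,0,0.005,0,0,0]]]'

```text
t: 27.22
tool_pos: [0.4859, -0.3515, 0.0337]
tcp_rot: [-0.065, -3.141, -0.0]
contact_force: [-0.0, 1.0, -1.8]
width: 0.546
gripper_force: 30.0
```

>>> play_rows --moves '[[[-1,0,0,0.005,0,0,0],[-1,0,0,0.005,0,0,0]]]'

```text
t: 27.48
tool_pos: [0.486, -0.3516, 0.0328]
tcp_rot: [0.065, 3.141, -0.0]
contact_force: [-0.1, -0.3, -1.2]
width: 0.543
gripper_force: 30.0
```

>>> play_rows --moves '[[[-1,0,0,0.004,0,0,0],[-1,0,0,0.004,0,0,0]]]'

```text
t: 27.72
tool_pos: [0.486, -0.3516, 0.0328]
tcp_rot: [0.065, 3.141, 0.0]
contact_force: [-2.7, 2.2, 6.5]
width: 0.538
gripper_force: 30.0
```

>>> play_rows --moves '[[[1,0,0,0,0,0,0],[1,0,0,0,0,0,0],[1,0,0,0,0,0,0],[1,0,0,0,0,0,0]]]'

```text
t: 28.22
tool_pos: [0.486, -0.3516, 0.0319]
tcp_rot: [0.065, 3.141, -0.0]
contact_force: [-0.9, 0.5, -0.0]
width: 0.968
gripper_force: 0.0
```

>>> play_rows --moves '[[[1,0,0,-0.1,0,0,0],[1,0,0,-0.3,0,0,0],[1,0,0,-0.6,0,0,0],[1,0,0,-0.9,0,0,0],[1,0,0,-1,0,0,0]]]'

```text
t: 28.85
tool_pos: [0.4874, -0.353, 0.2377]
tcp_rot: [0.066, 3.134, -0.006]
contact_force: [-0.2, 0.2, -0.1]
width: 0.999
gripper_force: 0.0
```

```bash
python3 - <<'E'
from h import *
import pickle
s=bot.read_state(); print(s["t"],s["tool_pos"],s["width"])
a=mv((.45,-.18,.28),86,s); a=mv((.44,0,.28),84,a); a=mv((.435,.18,.28),80,a); a=mv((.43,.362,.28),78,a)
c=cam("wrist"); pickle.dump(c,open("w8.pkl","wb")); save(c,"pics/w8.png")
E
```

```text
28.85 [ 0.48742155 -0.35299645  0.23769779] 0.9992973174706951
mv [0.222, 0.856, -0.216] [-0.005, 0.009, 0.035]
mv [0.113, 0.894, -0.0] [0.0, 0.0, 0.044]
mv [0.119, 0.892, -0.0] [0.0, 0.0, 0.089]
mv [0.183, 0.892, -0.0] [0.0, 0.0, 0.044]
```

View pics/w8.png

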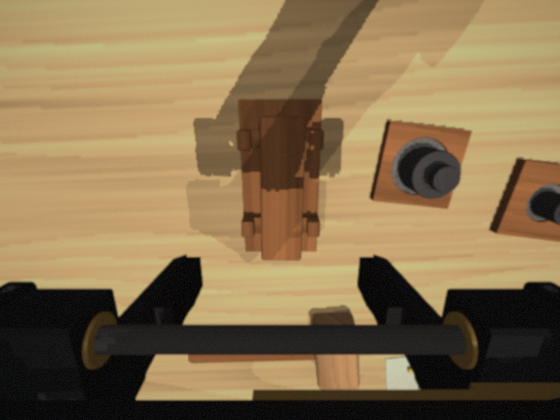

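The caul lies in the notches, centred between the cheeks and square to the rack. Next is the lid.

>>> play_rows --moves '[[[1,0.06,0.2,-0.15,0,0,0.03],[1,0.12,0.45,-0.22,0,0,0.03],[1,0.18,0.7,-0.22,0,0,0.03],[1,0.22,0.86,-0.22,0,0,0.03]]]'

```text
t: 29.4
tool_pos: [0.4483, -0.1754, 0.2763]
tcp_rot: [0.099, 3.14, 0.001]
contact_force: [-0.0, 0.1, -0.6]
width: 1.005
gripper_force: 0.0
```

>>> play_rows --moves '[[[1,0.04,0.28,0,0,0,0.02],[1,0.07,0.56,0,0,0,0.04],[1,0.1,0.8,0,0,0,0.04],[1,0.11,0.89,0,0,0,0.04]]]'

```text
t: 29.9
tool_pos: [0.438, 0.0041, 0.2761]
tcp_rot: [0.145, 3.138, 0.001]
contact_force: [1.4, -0.7, 0.6]
width: 1.0
gripper_force: 0.0
```

>>> play_rows --moves '[[[1,0.04,0.28,0,0,0,0.03],[1,0.07,0.56,0,0,0,0.06],[1,0.1,0.8,0,0,0,0.09],[1,0.12,0.89,0,0,0,0.09]]]'

```text
t: 30.4
tool_pos: [0.4311, 0.1836, 0.2761]
tcp_rot: [-0.256, -3.131, -0.001]
contact_force: [0.6, 0.0, 0.2]
width: 0.997
gripper_force: 0.0
```

>>> play_rows --moves '[[[1,0.06,0.28,0,0,0,0.02],[1,0.12,0.56,0,0,0,0.04],[1,0.18,0.8,0,0,0,0.04],[1,0.18,0.89,0,0,0,0.04],[1,0.18,0.89,0,0,0,0.04]]]'

```text
t: 31.02
tool_pos: [0.426, 0.3622, 0.2757]
tcp_rot: [-0.31, -3.126, 0.001]
contact_force: [0.1, -0.5, -0.3]
width: 1.005
gripper_force: 0.0
```

>>> play_rows --moves '[[[1,0,0,0,0,0,0],[1,0,0,0,0,0,0]]]'

```text
t: 31.28
tool_pos: [0.4266, 0.3604, 0.2761]
tcp_rot: [0.315, 3.125, -0.001]
contact_force: [0.1, 0.5, 0.5]
width: 1.001
gripper_force: 0.0
```

```bash
cat > m9.py <<'E'
from h import *
import pickle
c=cam("wrist"); pickle.dump(c,open("w9.pkl","wb")); save(c,"pics/w9.png"); st=bot.read_state(); print(st["t"],st["tool_pos"],st["tcp_rot"])
im=c["color"]; hsv=cv2.cvtColor(im,cv2.COLOR_RGB2HSV); u,v=proj(c,[(.461,.364,.038)])[0].astype(int); print(u,v,hsv[v,u],hsv[v,u-40])
m=((hsv[...,1]>125)|(hsv[...,2]<75)).astype(np.uint8); s=np.zeros_like(m); s[v-80:v+75,u-45:u+45]=m[v-80:v+75,u-45:u+45]
s=cv2.morphologyEx(s,cv2.MORPH_OPEN,np.ones((5,5))); n,l,q,_=cv2.connectedComponentsWithStats(s); i=1+q[1:,4].argmax(); print(q[i])
print("lid",cv2.minAreaRect((ray(c,np.argwhere(l==i)[:,::-1],.038)[:,:2]*1000).astype(np.float32)))
E
python3 m9.py
```

```text
31.325 [0.42654693 0.36071947 0.27609788] [ 3.14356850e-01  3.12543825e+00 -7.04189756e-04]
287 205 [ 14 128 183] [ 18 113 162]
[ 263  133   52  133 6194]
lid ((459.0992126464844, 363.957275390625), (65.21955108642578, 187.09756469726562), 77.9043197631836)
```

The lid measures 187 x 65 mm, centred at (0.460, 0.364) with its axis at -12°, in line with the earlier estimates.

```bash
python3 - <<'E'
from h import *
a=mv((.4605,.364,.10),77.9); mv((.4605,.364,.013),77.9,a)
E
```

```text
mv [-0.163, 0.05, 0.881] [-0.001, 0.001, 0.014]
mv [0.0, -0.0, 0.435] [0.0, 0.0, 0.0]
```

>>> play_rows --moves '[[[1,-0.16,0.05,0.25,0,0,0.014],[1,-0.16,0.05,0.5,0,0,0.014],[1,-0.16,0.05,0.75,0,0,0.014],[1,-0.16,0.05,0.88,0,0,0.014],[1,-0.16,0.05,0.88,0,0,0.014]]]'

```text
t: 31.95
tool_pos: [0.4584, 0.364, 0.0983]
tcp_rot: [-0.329, -3.122, 0.005]
contact_force: [0.5, -0.4, -0.4]
width: 1.0
gripper_force: 0.0
```

>>> play_rows --moves '[[[1,0,0,0.1,0,0,0],[1,0,0,0.2,0,0,0],[1,0,0,0.2,0,0,0]]]'

```text
t: 32.33
tool_pos: [0.4584, 0.3648, 0.0584]
tcp_rot: [-0.328, -3.122, 0.003]
contact_force: [0.8, -0.3, 0.7]
width: 1.002
gripper_force: 0.0
```

```bash
python3 - <<'E'
from h import *
s=bot.read_state(); print(s["tool_pos"],s["tcp_rot"],s["contact_force"]); mv((.4605,.364,.013),77.9)
E
```

```text
[0.45842313 0.36481892 0.05835722] [-0.32797024 -3.12246773  0.00347232] [ 0.84187941 -0.25371425  0.66760937]
mv [-0.011, -0.001, 0.227] [-0.003, -0.002, 0.002]
```

>>> play_rows --moves '[[[1,-0.01,0,0.1,0,0,0],[1,-0.01,0,0.18,0,0,0],[1,-0.01,0,0.22,0,0,0],[1,-0.01,0,0.22,0,0,0]]]'

```text
t: 32.83
tool_pos: [0.4609, 0.365, 0.0151]
tcp_rot: [-0.328, -3.123, 0.002]
contact_force: [-0.5, 0.4, -0.3]
width: 1.0
gripper_force: 0.0
```

>>> play_rows --moves '[[[-1,0,0,0,0,0,0],[-1,0,0,0,0,0,0],[-1,0,0,0,0,0,0],[-1,0,0,0,0,0,0],[-1,0,0,0,0,0,0]]]'

```text
t: 33.45
tool_pos: [0.4616, 0.3655, 0.0164]
tcp_rot: [0.328, 3.124, 0.001]
contact_force: [-0.6, -1.0, 5.8]
width: 0.746
gripper_force: 30.0
```

>>> play_rows --moves '[[[-1,0,0,-0.05,0,0,0],[-1,0,0,-0.1,0,0,0],[-1,0,0,-0.1,0,0,0]]]'

```text
t: 33.83
tool_pos: [0.4619, 0.3657, 0.0369]
tcp_rot: [0.328, 3.123, 0.002]
contact_force: [-0.4, 0.9, -0.7]
width: 0.749
gripper_force: 30.0
```

>>> play_rows --moves '[[[-1,0,0,-0.15,0,0,0],[-1,0,0,-0.4,0,0,0],[-1,0,0,-0.7,0,0,0],[-1,0,0,-0.8,0,0,0]]]'

```text
t: 34.33
tool_pos: [0.4627, 0.3665, 0.1998]
tcp_rot: [0.328, 3.12, 0.007]
contact_force: [0.0, -0.2, -1.7]
width: 0.745
gripper_force: 30.0
```

```bash
python3 - <<'E'
from h import *
s=bot.read_state(); print(s["tool_pos"],s["tcp_rot"],s["width"],s["contact_force"])
a=mv((.46,.1825,.2),98.7); mv((.488,.1825,.06),98.7,a)
E
```

```text
[0.46270754 0.36647078 0.19977238] [0.32816987 3.12048795 0.00660891] 0.7446766645351723 [ 0.04996848 -0.17330517 -1.70604442]
mv [-0.178, -0.903, -0.005] [0.005, 0.005, -0.46]
mv [-0.138, -0.021, 0.7] [-0.0, 0.0, -0.0]
```

>>> play_rows --moves '[[[-1,-0.04,-0.2,0,0,0,-0.1],[-1,-0.08,-0.42,0,0,0,-0.2],[-1,-0.13,-0.64,0,0,0,-0.32],[-1,-0.18,-0.84,0,0,0,-0.42],[-1,-0.18,-0.9,0,0,0,-0.46]]]'

```text
t: 34.95
tool_pos: [0.4592, 0.1783, 0.1957]
tcp_rot: [0.234, -3.132, 0.002]
contact_force: [0.6, 1.0, -1.2]
width: 0.746
gripper_force: 30.0
```

>>> play_rows --moves '[[[-1,0,0,0,0,0,0],[-1,0,0,0,0,0,0],[-1,0,0,0,0,0,0]]]'

```text
t: 35.33
tool_pos: [0.459, 0.1828, 0.1959]
tcp_rot: [-0.24, 3.132, 0.001]
contact_force: [0.3, 1.0, -0.8]
width: 0.745
gripper_force: 30.0
```

```bash
python3 - <<'E'
from h import *
import pickle
s=bot.read_state(); print(s["t"],s["tool_pos"],s["tcp_rot"],s["width"])
a=mv((.488,.1825,.06),98.7); c=cam("wrist"); pickle.dump(c,open("w10.pkl","wb")); save(c,"pics/w10.png")
E
```

```text
35.325 [0.45904532 0.18278432 0.19588754] [-2.4019399e-01  3.1323371e+00  5.8585645e-04] 0.7447698995708181
mv [-0.143, -0.024, 0.679] [0.0, 0.0, 0.002]
```

View pics/w10.png

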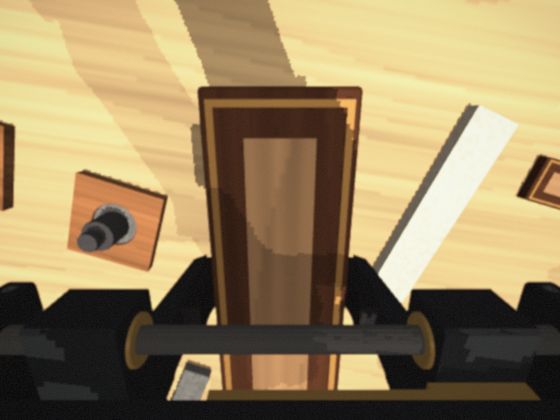

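The lid is held level and square in the grip. Its near end spans about (201,89) to (360,89), and the rack is hidden beneath it.

```bash
python3 - <<'E'
from h import *
import pickle
c=pickle.load(open("w10.pkl","rb")); s=bot.read_state()
R0=R.from_rotvec(s["tcp_rot"]).as_matrix()
for v in(89,98):
    e=ray(c,[(201,v),(361,v)],.218); m=e.mean(0); print(v,np.linalg.norm(e[1]-e[0]),"in tool:",(R0.T@(m-s["tool_pos"])).round(4),"edge dir in tool",(R0.T@(e[1]-e[0])).round(4))
E
```

```text
89 0.0619080459082367 in tool: [ 0.094   0.0005 -0.0221] edge dir in tool [0.0001 0.0619 0.    ]
98 0.062475089985031214 in tool: [ 0.0907  0.0005 -0.0221] edge dir in tool [0.0001 0.0625 0.    ]
```

The lid's centre lies within 2 mm of the TCP, so I'll lower it.

>>> play_rows --moves '[[[-1,-0.14,-0.02,0.2,0,0,0],[-1,-0.14,-0.02,0.4,0,0,0],[-1,-0.14,-0.02,0.6,0,0,0],[-1,-0.14,-0.02,0.68,0,0,0],[-1,-0.14,-0.02,0.68,0,0,0]]]'

```text
t: 36.0
tool_pos: [0.487, 0.1822, 0.0595]
tcp_rot: [0.239, -3.131, 0.001]
contact_force: [0.6, -0.1, -2.0]
width: 0.745
gripper_force: 30.0
```

>>> play_rows --moves '[[[-1,0,0,0,0,0,0],[-1,0,0,0,0,0,0]]]'

```text
t: 36.25
tool_pos: [0.4884, 0.1824, 0.0613]
tcp_rot: [-0.238, 3.13, 0.001]
contact_force: [-0.2, 0.4, -1.5]
width: 0.748
gripper_force: 30.0
```

```bash
python3 - <<'E'
from h import *
s=bot.read_state(); print(s["tool_pos"],s["tcp_rot"],s["contact_force"]); mv((.488,.1825,.025),98.7)
E
```

```text
[0.48841115 0.18242206 0.06128118] [-2.37940924e-01  3.13013326e+00  1.26358054e-03] [-0.185724    0.37012616 -1.49006716]
mv [0.002, 0.001, 0.181] [0.001, 0.003, -0.0]
```

>>> play_rows --moves '[[[-1,0,0,0.06,0,0,0],[-1,0,0,0.12,0,0,0],[-1,0,0,0.16,0,0,0],[-1,0,0,0.18,0,0,0],[-1,0,0,0.18,0,0,0]]]'

```text
t: 36.88
tool_pos: [0.4872, 0.1819, 0.0235]
tcp_rot: [0.238, -3.132, 0.0]
contact_force: [0.4, -0.1, -1.2]
width: 0.745
gripper_force: 30.0
```

>>> play_rows --moves '[[[-1,0,0,0.005,0,0,0],[-1,0,0,0.01,0,0,0],[-1,0,0,0.01,0,0,0]]]'

```text
t: 37.25
tool_pos: [0.4875, 0.182, 0.022]
tcp_rot: [-0.238, 3.132, 0.0]
contact_force: [-0.2, -0.4, -1.0]
width: 0.743
gripper_force: 30.0
```

>>> play_rows --moves '[[[-1,0,0,0.005,0,0,0],[-1,0,0,0.005,0,0,0]]]'

```text
t: 37.5
tool_pos: [0.4874, 0.182, 0.0209]
tcp_rot: [0.238, -3.132, 0.0]
contact_force: [-0.1, 0.2, -0.9]
width: 0.745
gripper_force: 30.0
```

>>> play_rows --moves '[[[-1,0,0,0.005,0,0,0],[-1,0,0,0.005,0,0,0]]]'

```text
t: 37.75
tool_pos: [0.4875, 0.182, 0.0204]
tcp_rot: [-0.238, 3.132, -0.0]
contact_force: [-1.0, -0.5, 4.7]
width: 0.748
gripper_force: 30.0
```

>>> play_rows --moves '[[[-1,0,0,0.003,0,0,0],[-1,0,0,0.003,0,0,0]]]'

```text
t: 38.0
tool_pos: [0.4875, 0.182, 0.0203]
tcp_rot: [-0.238, 3.132, -0.0]
contact_force: [-3.4, -1.4, 12.5]
width: 0.747
gripper_force: 30.0
```

Contact comes at 0.0204, as expected. I'll release and rise.

>>> play_rows --moves '[[[-1,0,0,-0.003,0,0,0],[1,0,0,-0.003,0,0,0],[1,0,0,-0.003,0,0,0],[1,0,0,-0.003,0,0,0],[1,0,0,-0.003,0,0,0]]]'

```text
t: 38.62
tool_pos: [0.4874, 0.182, 0.0199]
tcp_rot: [0.238, -3.133, 0.0]
contact_force: [0.2, 0.1, 0.6]
width: 1.001
gripper_force: 0.0
```

>>> play_rows --moves '[[[1,0,0,-0.1,0,0,0],[1,0,0,-0.3,0,0,0],[1,0,0,-0.6,0,0,0],[1,0,0,-0.9,0,0,0],[1,0,0,-1,0,0,0]]]'

```text
t: 39.25
tool_pos: [0.4891, 0.1827, 0.2238]
tcp_rot: [-0.238, 3.127, 0.003]
contact_force: [0.4, 0.8, -1.3]
width: 0.997
gripper_force: 0.0
```

>>> play_rows --moves '[[[1,0,0,0,0,0,0],[1,0,0,0,0,0,0],[1,0,0,0,0,0,0]]]'

```text
t: 39.62
tool_pos: [0.4865, 0.1817, 0.2184]
tcp_rot: [0.238, -3.13, 0.001]
contact_force: [-1.0, -0.2, 0.1]
width: 0.998
gripper_force: 0.0
```

```bash
python3 - <<'E'
from h import *
s=bot.read_state(); print(s["t"],s["tool_pos"],s["width"])
c=cam("wrist"); t=cam("top")
a=np.hstack([cv2.resize(c["color"],(440,330)),cv2.resize(t["color"][180:310,60:480],(360,330))[:, :]]) if 0 else c["color"]
cv2.imwrite("pics/end.png",c["color"][:300,:,::-1])
hsv=cv2.cvtColor(c["color"],cv2.COLOR_RGB2HSV); u,v=proj(c,[(.488,.1825,.042)])[0].astype(int); print("centre px",u,v)
E
```

```text
39.625 [0.48649649 0.18165689 0.21836215] 0.9983320133811702
centre px 280 195
```

View pics/end.png

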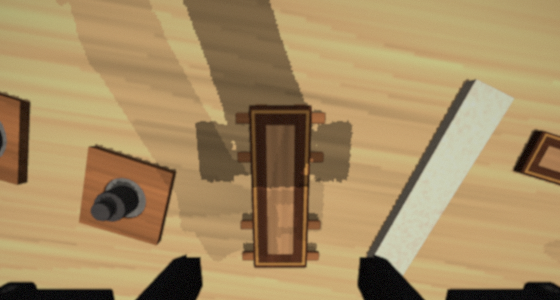

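The lid lies square on the slats at (280,187). The slats show evenly left and right (236 to 325), and the end overhangs are equal (105/118 and 255/267). I'm handing in.

```bash
python3 -c "
from h import *
print(workorder.hand_in())"
```

```text
the job is handed in; nothing more can be done
None
```

The job is handed in at about 40 s: both weights stand in their own recesses, the caul lies in the notched rack and the lid lies inlay up on the drying rack, as the last pictures show; no verdict came back.

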